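# Wipe the broken ceramic off the breaker panel

### The arm

A 6-joint arm with a two-finger parallel gripper is mounted at the origin on the work surface. World frame = base frame: x ahead of the robot, y to its left, z up, the work surface at z = 0. Lengths are in mm, angles in rad, forces in N, time in s.
With the tool pointing down it reaches from about 275 to 1000 mm from the base axis. Payload 8.4 kg.
Tool frame: the origin (TCP) lies midway between the tips of the shut fingers; the grasp point (between the pads) lies 19 mm behind it; y points along the fingers, z is the direction in which the jaws open and shut, and the axes are right-handed (so a half turn about y gives the same grasp; the last joint's range is limited). The gripper opens to 85 mm and grips with 20 to 120 N. Pads are 22 mm wide; open, the fingers measure 114 mm over their backs; the gripper's body (76 mm by 85 mm) begins 54 mm behind the grasp point. The pads swing forward as they close: fully open they stand 13 mm farther back than shut.
Start: joints at [-1.259, 0.353, 1.633, -0, 1.155, -0.002], TCP at [192.921, -594.483, 231.281] pointing down, gripper open.
Joint ranges: [-2.63, 2.63], [-0.92, 2.1], [0.06, 2.66], [-1.3, 4.44], [0, 2.69], [-3.02, 3.02]. Speed limits (rad/s): [2.22, 2.22, 2.79, 3.14, 3.14, 3.14].

### API

Orientations are given as [roll, pitch, yaw] about the fixed x, y, z axes, in that order (R = Rz(yaw) Ry(pitch) Rx(roll)).
In Python, from rig import r gives the robot as it stands. The module is installed in compiled form; this text tells all that it offers.
- The arm moves only by the tool apply_moves, never from a script. Its argument "plan" is text: rows parted by semicolons, each of 7 numbers parted by spaces: the shift along the tool's x, y, z in cm, then the turn, a rotation vector about the tool's x, y, z in degrees, then the closure, from 0 (fully open) to 1 (shut). A call has 1 to 20 rows; each row shifts and turns the pose as measured when the row begins, along the tool's axes as they then stand; what a row does not reach is not made up. A row lasts 1/10 s, in which the tool goes at most 50 mm and 8.59 degrees, less where a joint would pass 70% of its speed; a pose out of reach is approached as far as the arm can. A call is refused whole if a number of a shift passes 5 or a number of a turn 8.59, either way. A call with a gripper value outside its range is refused whole. The fingers move at their own pace and stop on an object; "squeeze" is the grip in N (left out, the last holds). Time passes only in rows, so rows that do not move let the fingers close. It gives the time, the measured TCP pose, the force and the opening at its end, in the units of the state.
- r.sense(): the state, without advancing time (a new reading comes with each control period).
- r.grab_frame(name): name is "scene" or "top"; returns the picture (384x512x3 uint8, blue, green, red); there is no depth.
- r.get_calibration(name): a dict with "vertical_fov" (degrees; the focal length in pixels is half the picture's height over the tangent of half this angle, whatever the lens; pixels are square), "cx", "cy" (the principal point, pixels), "D" ([k1, k2, p1, p2, k3] as OpenCV has them; the pictures are not rectified), "R" (3x3) and "t" (3): a world point X has camera coordinates R X + t. Camera axes: x right, y down, z forward; pixel columns grow to the right and rows downward; lengths in mm; the calibration is good to about 2 mm. A picture is of the moment at which its call begins. get_calibration takes no time and is no camera call.
- r.sign_off(): hands the job in, once; it reports no verdict.
The state is a dict: "clock": time; "qpos": joint angles; "qvel": joint speeds; "joint_efforts": joint torques, N m; "eef_pos": TCP position; "tcp_rot": TCP orientation; "contact_force": force on the tool from outside, world axes, zero at the start; "wrist_torque": the same for the moment, N m; "opening": opening from 0.0 (shut) to 1.0 (fully open).
Only numpy, scipy, OpenCV 4.12 (cv2) and the standard library are available. Lean on these libraries where they do the work, as an engineer would, in place of code of your own. Each camera call takes 0.05 s, during which the arm holds its last target. There are 200 camera calls.

### The job

An old fuse carrier has shattered and its four ceramic chips lie on the grey panel. Pick up the wooden scraper by its grip, wipe all the chips along the panel and off its end into the steel pan (keep the fingers off the chips), then stand the scraper back upright on its plywood block and let go. Leave everything else where it lies.

Things in the scene. Friction and masses are not known exactly. Their poses are not given: they have to be found in the camera images.
- panel: grey painted steel panel lying fixed on two battens; 140 (x) x 260 (y) mm, its flat surface 40 mm above the shelf. Its two long edges (at x = +-68 mm, along y) are turned up 8 mm above that surface; the clear width between them is 134 mm. Both ends (y = +-130 mm) are open. Origin: on the shelf under the panel's centre; x across, y along the panel
- pan: open steel pan fixed at one end of the panel (at its +y or its -y end, centre 175 mm from the panel's centre); outside 150 (x) x 120 (y) x 32 mm high, walls and floor 4 mm. The panel's end reaches 15 mm over its near side, 4 mm above its rim, leaving 101 mm of the pan's inside open. Origin: centre of its underside on the shelf, axes parallel to the panel's
- block: bare plywood block fixed at the other end of the panel from the pan; 170 (x) x 85 (y) x 40 mm high, top level with the panel's surface. Origin: centre of its underside on the shelf, axes parallel to the panel's
- scraper: dark wooden scraper standing on the block. Foot 118 (x, long) x 34 (y) x 18 mm high with a flat black rubber sole; on it an upright grip 76 (x) x 26 (y) mm that goes from 18 to 74 mm above the sole. Front and back alike, about 150 g. Origin: centre of the sole; z up
- chip0: loose white ceramic chip, angular and flat, about 27 x 21 mm and 9 mm thick, 14 g, lying on the panel; one of four. Origin: centre of its underside
- chip1: loose white ceramic chip, angular and flat, about 27 x 21 mm and 9 mm thick, 14 g, lying on the panel; one of four. Origin: centre of its underside
- chip2: loose white ceramic chip, angular and flat, about 27 x 21 mm and 9 mm thick, 14 g, lying on the panel; one of four. Origin: centre of its underside
- chip3: loose white ceramic chip, angular and flat, about 27 x 21 mm and 9 mm thick, 14 g, lying on the panel; one of four. Origin: centre of its underside
- carrier_a: bystander: whole white ceramic fuse carrier, 102 x 30 x 32 mm with brass ends, on the shelf beyond the panel. Origin: centre of its underside; x is its long axis
- carrier_b: bystander: whole white ceramic fuse carrier, 102 x 30 x 32 mm with brass ends, on the shelf beyond the panel. Origin: centre of its underside; x is its long axis
- padlock: bystander: steel padlock lying flat on the shelf on the robot's side of the panel, 75 x 46 x 22 mm. Origin: underside of its 42 x 46 mm case; the shackle points along x
- torch: bystander: red plastic torch lying on the shelf beyond the pan or block, 190 mm long (y) and 50 mm thick. Origin: underside of its middle
- screwdriver: bystander: green-handled screwdriver lying on the shelf on the robot's side of the panel, under 40 mm high. Origin: underside of its middle; x is its long axis
- tape: bystander: black roll, 68 mm across and 18 mm high, with a 40 mm hole, lying flat beyond the panel. Origin: centre of its underside
There are look-alikes about, which are no part of the job. There is more than one size of the block; the job needs the smallest.

How it is judged:
By the outcome, as a careful person would: the job done as asked, in the order asked, and still so for the second after the job is handed in, with the robot touching nothing.
It also fails if it takes over 53 s, if anything falls off the work surface, if the arm or the gripper's body presses on something with over 40 N, if the wrist force passes 120 N, or if a joint passes its speed limit or range.

## Working session

There is one attempt and no reset: what is moved stays moved. The work goes in short steps, Python scripts to look and compute and a tool call to move; the robot and the scene stay as the last step left them, time stands still between calls to the robot, and variables do not carry over. Pictures are saved under pics/ and viewed, about 8 in all and at most 12, crops included, and the job is handed in when it is done.

Besides the shell and the picture viewer there is one more tool, called after "Call:" as a command line: name --argument value ..., lists and objects as JSON in quotes. apply_moves: Moves the arm, as the interface text tells. Its arguments: {"type":"object","properties":{"plan":{"type":"string"},"squeeze":{"type":"number"}},"required":["plan"]}

```bash
mkdir -p pics
python3 - <<'E'
from rig import r
import cv2
for n in("scene","top"):
    cv2.imwrite(f"pics/{n}0.png",cv2.resize(r.grab_frame(n),(800,600),interpolation=cv2.INTER_CUBIC))
    print(n,r.get_calibration(n))
print(r.sense())
E
```

```text
scene {'vertical_fov': 53.06686680733831, 'cx': 257.71441174636317, 'cy': 193.82236355935112, 'D': array([-0.0666365,  0.       ,  0.       ,  0.       ,  0.       ]), 'R': array([[-0.31925597,  0.94753875, -0.01568246],
       [ 0.78703426,  0.25588636, -0.56133701],
       [-0.52787564, -0.19155283, -0.82743871]]), 't': array([ 201.26548791, -350.14627418, 1413.05428413])}
top {'vertical_fov': 50.643318437029514, 'cx': 253.7370858350037, 'cy': 188.5199235715309, 'D': array([-0.01346664,  0.        ,  0.        ,  0.        ,  0.        ]), 'R': array([[-0.02793463, -0.99958767,  0.00664421],
       [-0.98550004,  0.02642688, -0.16760455],
       [ 0.16735986, -0.01122984, -0.98583192]]), 't': array([ -47.86777937,  526.35701935, 1021.47670889])}
{'clock': 0.1, 'qpos': array([-1.25937650e+00,  3.53603290e-01,  1.63407383e+00, -1.38622477e-05,
        1.15522536e+00, -2.36036970e-03]), 'qvel': array([ 0.00096613, -0.00192188, -0.0025016 , -0.00068683, -0.00012186,
        0.00011644]), 'joint_efforts': array([-1.68671681e-04, -6.06356621e+01, -3.42820501e+01, -5.98127099e-05,
        3.92607253e-03,  1.01984409e-05]), 'eef_pos': array([ 192.79302539, -594.05256024,  230.61550725]), 'tcp_rot': array([-1.57210618e+00, -9.58332591e-06, -2.82780685e+00]), 'contact_force': array([0.06081739, 0.03506336, 0.59687466]), 'wrist_torque': array([0.04438719, 0.00857314, 0.01250516]), 'opening': 1.0008620774300758}
```

View pics/top0.png

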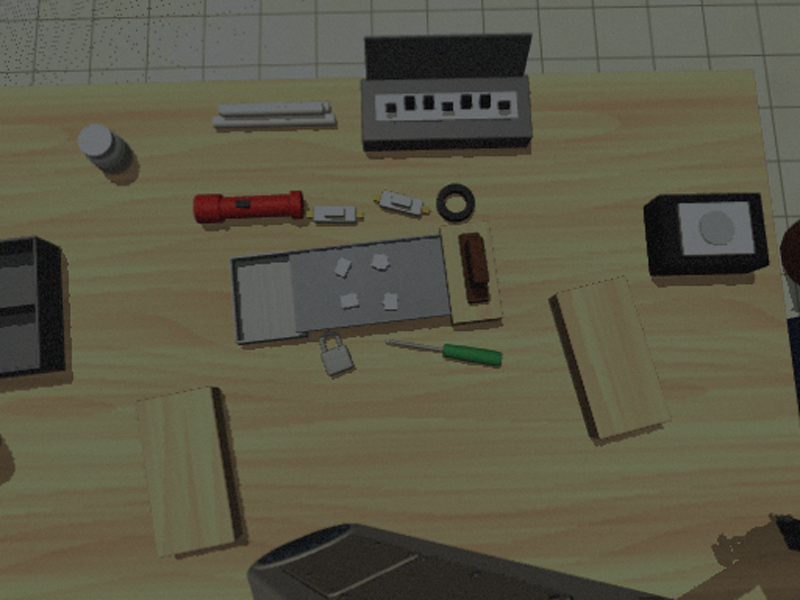

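View pics/scene0.png

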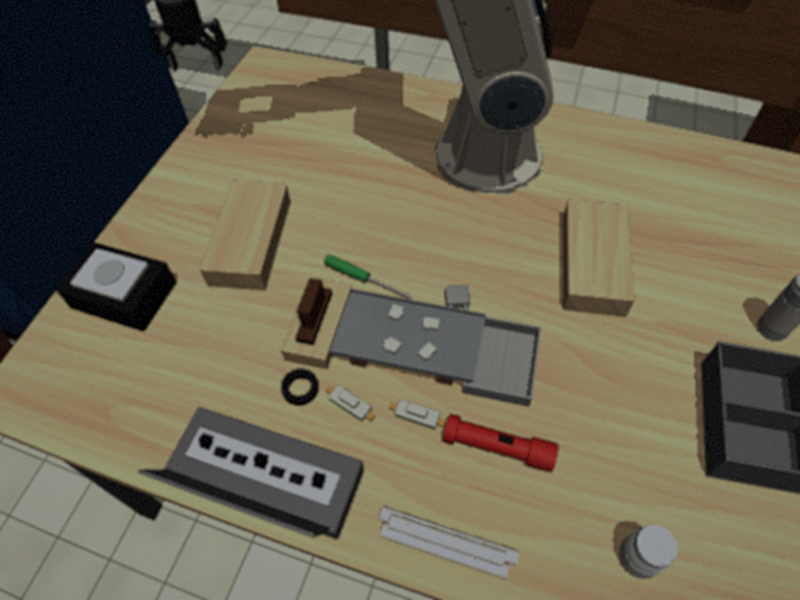

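Top view (800x600 px): the panel is at about (370,287), with four chips at (343,267), (380,262), (349,300) and (391,301). The pan is on the left at (265,300), and the scraper stands on a block at (475,270).

Block candidates are (472,272) at the panel's end, (610,357) and (190,470). The first is the smallest and touches the panel, so it fits. I'll measure and confirm with a crop.

```bash
cat > h.py <<'E'
import numpy as np,cv2
from rig import r
def cam(n):
    c=r.get_calibration(n);f=192/np.tan(np.radians(c["vertical_fov"])/2)
    return np.array([[f,0,c["cx"]],[0,f,c["cy"]],[0,0,1.]]),c["D"],c["R"],c["t"]
def cast(n,px,z):
    K,D,R,t=cam(n)
    u=cv2.undistortPoints(np.float64(px).reshape(-1,1,2),K,D).reshape(-1,2)
    d=np.c_[u,np.ones(len(u))]@R; o=-R.T@t
    return o+d*((z-o[2])/d[:,2])[:,None]
def proj(n,X):
    K,D,R,t=cam(n)
    return cv2.projectPoints(np.float64(X).reshape(-1,1,3),cv2.Rodrigues(R)[0],t,K,D)[0].reshape(-1,2)
def blobs(m,amin):
    cs=cv2.findContours(m.astype(np.uint8),cv2.RETR_EXTERNAL,cv2.CHAIN_APPROX_NONE)[0]
    return [c for c in cs if cv2.contourArea(c)>=amin]
E
python3 - <<'E'
from h import *
im={n:r.grab_frame(n) for n in("scene","top")}
roi={"top":(140,140,190,90),"scene":(165,165,190,105)}
for n in im:
    x,y,w,h=roi[n]
    hsv=cv2.cvtColor(im[n],cv2.COLOR_BGR2HSV)
    sub=np.zeros(hsv.shape[:2],bool);sub[y:y+h,x:x+w]=1
    H,S,V=[hsv[...,i].astype(int) for i in range(3)]
    med=cv2.medianBlur(im[n],3)
    S2,V2=[cv2.cvtColor(med,cv2.COLOR_BGR2HSV)[...,i] for i in(1,2)]
    for nm,m,a in(("grey",(S2<60)&sub,300),("chip",(S2<60)&(V2>140)&sub,20),("brown",(V2<75)&(S2>90)&sub,40)):
        for c in blobs(m,a):
            rc=cv2.minAreaRect(c);z={"grey":40,"chip":49,"brown":114}[nm]
            box=cv2.boxPoints(rc)
            print(n,nm,cv2.contourArea(c),np.round(rc[0],1),np.round(cast(n,[rc[0]],z)[0]), np.round(cast(n,box,z)[:,:2]).tolist() if nm!="chip" else "")
    cv2.imwrite(f"pics/{n}1.png",cv2.resize(im[n][y:y+h,x:x+w],None,fx=4.2,fy=4.2,interpolation=cv2.INTER_CUBIC))
    for p in [(200,200),(230,180)]: print(hsv[p[1],p[0]])
a=cv2.imread("pics/top1.png");b=cv2.imread("pics/scene1.png")
W=800
o=np.vstack([cv2.resize(a[:, :],(560,265)),cv2.resize(b,(560,310))]);cv2.imwrite("pics/both1.png",o)
E
```

```text
scene grey 6217.0 [282.7 212.6] [528.  41.  40.] [[633.0, -141.0], [406.0, -174.0], [419.0, 231.0], [631.0, 223.0]]
scene chip 36.0 [275.7 266. ] [694.  71.  49.] 
scene chip 80.5 [262.7 262.1] [694.  36.  49.] 
scene chip 47.5 [231. 261.] [717. -44.  49.] 
scene chip 76.5 [220.  253.8] [707. -79.  49.] 
scene chip 32.0 [273.  223.5] [575.  27.  49.] 
scene chip 33.5 [250.5 220. ] [584. -36.  49.] 
scene chip 26.0 [275.5 206. ] [519.  17.  49.] 
scene chip 28.5 [253.3 198.8] [515. -52.  49.] 
scene brown 520.5 [198.7 199.1] [ 601. -176.  114.] [[661.0, -192.0], [534.0, -208.0], [539.0, -159.0], [664.0, -146.0]]
scene brown 74.5 [169.1 173.5] [ 548. -291.  114.] [[579.0, -293.0], [515.0, -308.0], [515.0, -289.0], [579.0, -274.0]]
[ 11 223  16]
[ 25  74 127]
top grey 7497.0 [217.2 192.6] [517.  34.  40.] [[600.0, 230.0], [635.0, -143.0], [437.0, -157.0], [405.0, 204.0]]
top brown 43.5 [296. 227.] [ 416. -161.  114.] [[422.0, -132.0], [420.0, -190.0], [410.0, -190.0], [412.0, -132.0]]
top brown 111.5 [180.9 218.5] [444. 117. 114.] [[443.0, 178.0], [462.0, 59.0], [446.0, 56.0], [427.0, 175.0]]
top brown 157.0 [234.2 210.9] [459. -12. 114.] [[464.0, 32.0], [472.0, -56.0], [454.0, -57.0], [447.0, 31.0]]
top brown 75.0 [305.6 207.5] [ 463. -186.  114.] [[467.0, -150.0], [473.0, -222.0], [458.0, -223.0], [452.0, -151.0]]
top brown 120.5 [270.2 206.6] [ 467. -100.  114.] [[472.0, -54.0], [480.0, -145.0], [463.0, -146.0], [455.0, -56.0]]
top brown 601.5 [304.  171.7] [ 552. -187.  114.] [[608.0, -162.0], [613.0, -201.0], [496.0, -211.0], [492.0, -173.0]]
top brown 185.0 [169.5 143. ] [634. 146. 114.] [[644.0, 220.0], [640.0, 72.0], [624.0, 72.0], [628.0, 219.0]]
[105   6  85]
[98 12 86]
```

View pics/top1.png

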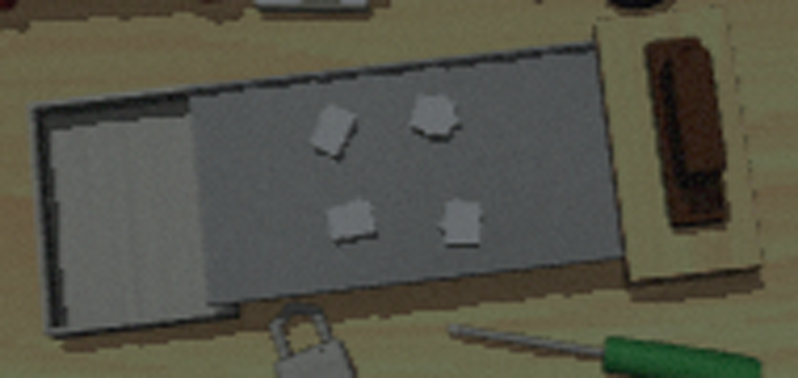

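The crop (4.2x, origin 140,140) shows the panel corners at (597,45), (622,258), (189,97) and (210,303). The block at the right end (600-760, 10-280) carries the brown scraper at about (690,130), which confirms it is the small block. I'll turn these points into poses.

Run:
```python
from h import *
g=lambda P,z:cast("top",np.array(P)/4.2-0.38+140,z)[:,:2]
pc=g([(597,45),(622,258),(189,97),(210,303)],46);print("panel",np.round(pc))
print("width",np.linalg.norm(pc[0]-pc[1]),np.linalg.norm(pc[2]-pc[3]),"len",np.linalg.norm(pc[0]-pc[2]),np.linalg.norm(pc[1]-pc[3]))
d=pc[2]-pc[0]+pc[3]-pc[1];yaw=np.arctan2(-d[0],d[1]);c=pc.mean(0);print("yaw",yaw,"c",c, "bearing ends",np.degrees(np.arctan2(*(pc[1]-pc[0])[::-1])),np.degrees(np.arctan2(*(pc[3]-pc[2])[::-1])))
pan=g([(35,107),(50,335)],32);print("pan far",pan)
blk=g([(600,17),(632,282),(732,10),(762,268)],40);print("block",blk,blk.mean(0))
gt=g([(662,41),(700,38),(724,168),(688,178)],114);print("grip",gt,gt.mean(0))
ft=g([(646,45),(671,226),(727,222)],58);print("foot",ft,(ft[0]+ft[2])/2,np.linalg.norm(ft[0]-ft[1]),np.linalg.norm(ft[2]-ft[1]))
a=gt[3]-gt[0]+gt[2]-gt[1];print("grip ang from -x",np.degrees(np.arctan2(a[1],a[0])))
a=ft[1]-ft[0];print("foot ang",np.degrees(np.arctan2(a[1],a[0])))
ch=g([(334,131),(436,117),(352,221),(462,223)],49);print("chips",ch)
ca,sa=np.cos(yaw),np.sin(yaw);Rm=np.array([[ca,-sa],[sa,ca]]);print("chips local",(ch-c)@Rm,"grip",(gt.mean(0)-c)@Rm,"blk",(blk.mean(0)-c)@Rm)
# overlay check
img={n:r.grab_frame(n) for n in("top","scene")}
def box(cx,cy,z0,z1,w,h,yaw):
    R=np.array([[np.cos(yaw),-np.sin(yaw)],[np.sin(yaw),np.cos(yaw)]])
    q=np.array([[-w,-h],[w,-h],[w,h],[-w,h]])/2@R.T+[cx,cy]
    return [np.c_[q,np.full(4,z)] for z in(z0,z1)]
out=[]
gy=np.arctan2(*(-(gt[3]-gt[0]+gt[2]-gt[1]))[::-1]);s=gt.mean(0);print("gy",gy)
for n,(x,y,w,h) in{"top":(140,140,190,90),"scene":(165,165,190,105)}.items():
    o=cv2.resize(img[n][y:y+h,x:x+w],None,fx=4,fy=4,interpolation=cv2.INTER_CUBIC)
    for b,col in((box(*c,40,48,140,260,yaw),(0,0,255)),(box(*s,40,58,118,34,gy),(0,255,0)),(box(*s,58,114,76,26,gy),(255,255,0))):
        for q in b: cv2.polylines(o,[np.int32((proj(n,q)-[x,y]+.5)*4)],True,col,1)
    out.append(o)
o=np.vstack(out);cv2.imwrite("pics/ov.png",cv2.resize(o,None,fx=.76,fy=.76,interpolation=cv2.INTER_AREA))
```

```text
panel [[ 626. -140.]
 [ 489. -150.]
 [ 599.  119.]
 [ 468.  106.]]
width 137.23055517159412 131.63852991949494 len 260.23529326297967 256.796721165266
yaw 0.09339448587748973 c [545.42657231 -16.26499364] bearing ends -175.75959089848473 -174.30997096725014
pan far [[598.31242529 219.52187747]
 [452.10024037 207.87572915]]
block [[ 645.94157071 -143.04806923]
 [ 474.60006256 -156.20490483]
 [ 648.40512112 -227.97168798]
 [ 481.18722941 -237.91471982]] [ 562.53349595 -191.28484547]
grip [[ 609.24857339 -172.82970564]
 [ 610.50356205 -195.53717417]
 [ 531.4665425  -205.71646393]
 [ 526.06402226 -184.27020755]] [ 569.32067505 -189.58838782]
foot [[ 621.91360837 -169.6436864 ]
 [ 506.50509014 -179.95877443]
 [ 508.07025967 -214.67190109]] [ 564.99193402 -192.15779374] 115.86857692666786 34.74839446999814
grip ang from -x -172.40874052841693
foot ang -174.89253707133975
chips [[573.84944177  27.57486305]
 [581.13740037 -36.58873694]
 [516.37514011  17.17185134]
 [513.27962934 -51.15030988]]
chips local [[ 32.38745109  40.99811648]
 [ 33.6598295  -23.56551847]
 [-25.80654416  36.0004249 ]
 [-35.26020528 -31.73529825]] grip [   7.62604299 -174.79636892] blk [   0.7102335  -175.85246924]
gy 0.13249247215232945
```

View pics/ov.png

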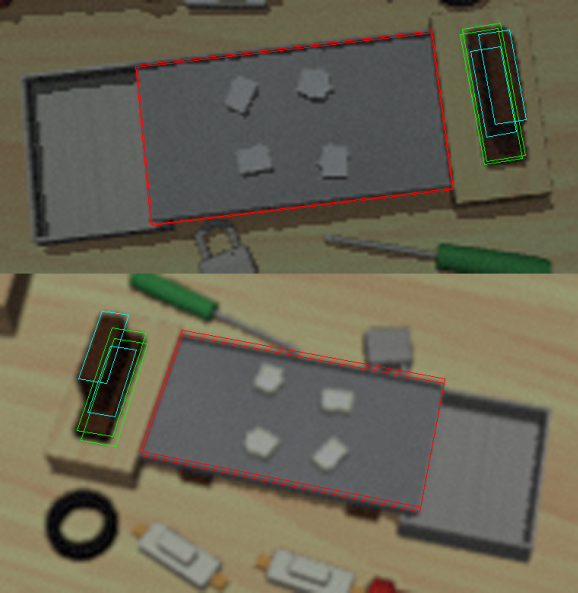

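The overlay fits in both views: red panel box, green foot and cyan grip all lie on their outlines. This gives:
- **Panel:** centre about (545,-16), yaw about 0.09.
- **Scraper:** about (567,-191), yaw about 0.10.
- **Block:** centre at local y -176.

Next I turn the jaws to match and approach above the grip.

Call:
apply_moves --plan "0 0 0 0 6.2 0 0;0 0 0 0 6.2 0 0;-3.7 0.4 -3.3 0 0 0 0;-3.7 0.4 -3.3 0 0 0 0;-3.7 0.4 -3.3 0 0 0 0;-3.7 0.4 -3.3 0 0 0 0;-3.7 0.4 -3.3 0 0 0 0;-3.7 0.4 -3.3 0 0 0 0;-3.7 0.4 -3.3 0 0 0 0;-3.7 0.4 -3.3 0 0 0 0;-3.7 0.4 -3.3 0 0 0 0;0 0 0 0 0 0 0" --squeeze 60

```text
clock: 1.5
eef_pos: [503.1, -266.1, 194.4]
tcp_rot: [-1.567, 0.003, -3.059]
contact_force: [-0.0, 0.2, 0.3]
opening: 0.996
```

```bash
cat > to.py <<'E'
import sys
from h import *
from scipy.spatial.transform import Rotation as Ro
def to(x,y,z,yaw):
    s=r.sense();A=Ro.from_euler("xyz",s["tcp_rot"])
    B=Ro.from_euler("xyz",[-np.pi/2,0,yaw])
    print("t",round(s["clock"],2),"pos",np.round(s["eef_pos"],1),"rpy",np.round(s["tcp_rot"],4),"F",np.round(s["contact_force"],1),"M",np.round(s["wrist_torque"],2),"open",round(s["opening"],3))
    print("shift cm",np.round(A.inv().apply(np.array([x,y,z])-s["eef_pos"])/10,2),"turn deg",np.round(np.degrees((A.inv()*B).as_rotvec()),2))
if __name__=="__main__": to(*map(float,sys.argv[1:]))
E
python3 to.py 567 -191 160 -3.045
```

```text
t 1.5 pos [ 503.1 -266.1  194.4] rpy [-1.5670e+00  2.8000e-03 -3.0593e+00] F [-0.   0.2  0.3] M [-0.05  0.02  0.06] open 0.996
shift cm [-6.98  3.43 -6.98] turn deg [-0.22 -0.82 -0.16]
```

Call:
apply_moves --plan "-2.4 1.2 -2.4 -0.1 -0.4 -0.1 0;-2.4 1.2 -2.4 -0.1 -0.4 -0.1 0;-2.2 1.0 -2.2 0 0 0 0;0 0 0 0 0 0 0;0 0 0 0 0 0 0"

```text
clock: 2.0
eef_pos: [568.8, -188.0, 159.4]
tcp_rot: [-1.569, -0.001, -3.042]
contact_force: [0.4, -0.1, 0.4]
opening: 0.999
```

```bash
python3 to.py 567 -191 66 -3.045
python3 - <<'E'
from h import *
o=[]
for n,(x,y,w,h) in{"top":(230,110,130,110),"scene":(150,120,130,110)}.items():
    o.append(cv2.resize(r.grab_frame(n)[y:y+h,x:x+w],None,fx=3,fy=3,interpolation=cv2.INTER_CUBIC))
cv2.imwrite("pics/near.png",np.hstack(o))
E
```

```text
t 2.0 pos [ 568.8 -188.   159.4] rpy [-1.5688e+00 -1.0000e-03 -3.0418e+00] F [ 0.4 -0.1  0.4] M [-0.03 -0.01 -0.01] open 0.999
shift cm [0.2  9.34 0.27] turn deg [-0.12  0.18  0.06]
```

View pics/near.png

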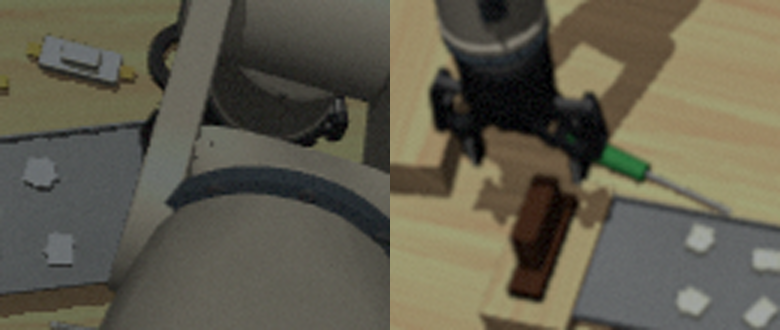

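The scene crop shows the open fingers at (470,150) and (580,165), on either side of the grip at (545,190), so I can descend.

Call:
apply_moves --plan "0.1 2.2 0.2 0 0.1 0 0;0 2.2 0 0 0 0 0;0 2.2 0 0 0 0 0;0 1.5 0 0 0 0 0;0 1.0 0 0 0 0 0;0 0 0 0 0 0 0;0 0 0 0 0 0 0"

```text
clock: 2.8
eef_pos: [566.8, -198.5, 70.2]
tcp_rot: [-1.565, 0.005, -3.053]
contact_force: [-0.4, -0.1, 0.2]
opening: 1.0
```

```bash
python3 to.py 567 -191 67 -3.045
```

```text
t 2.8 pos [ 566.8 -198.5   70.2] rpy [-1.5649  0.0052 -3.0526] F [-0.4 -0.1  0.2] M [ 0.01  0.   -0.  ] open 1.0
shift cm [-0.09  0.32 -0.74] turn deg [-0.34 -0.44 -0.3 ]
```

Call:
apply_moves --plan "-0.1 0.2 -0.7 -0.3 -0.4 -0.3 0;0 0 0 0 0 0 0;0 0 0 0 0 0 0"

```text
clock: 3.1
eef_pos: [568.5, -191.2, 70.1]
tcp_rot: [-1.569, 0.002, -3.045]
contact_force: [0.1, -0.1, 0.7]
opening: 1.004
```

```bash
python3 to.py 567 -191 67 -3.045
```

```text
t 3.1 pos [ 568.5 -191.2   70.1] rpy [-1.5694e+00  2.3000e-03 -3.0450e+00] F [ 0.1 -0.1  0.7] M [ 0.01  0.01 -0.03] open 1.004
shift cm [ 0.15  0.31 -0.04] turn deg [-0.08  0.   -0.13]
```

Close in steps, with the grip at 60 N.

Call:
apply_moves --plan "0 0.3 0 -0.1 0 -0.1 0.4;0 0 0 0 0 0 0.6;0 0 0 0 0 0 1;0 0 0 0 0 0 1;0 0 0 0 0 0 1;0 0 0 0 0 0 1;0 0 0 0 0 0 1" --squeeze 60

```text
clock: 3.8
eef_pos: [569.3, -191.2, 67.8]
tcp_rot: [-1.571, 0.002, -3.044]
contact_force: [-0.0, 0.6, -0.6]
opening: 0.296
```

```bash
python3 to.py 567 -191 67 -3.045
```

```text
t 3.8 pos [ 569.3 -191.2   67.8] rpy [-1.5705e+00  2.1000e-03 -3.0444e+00] F [-0.   0.6 -0.6] M [ 0.1   0.03 -0.02] open 0.296
shift cm [ 0.23  0.08 -0.04] turn deg [-0.02  0.04 -0.12]
```

The opening is 25 mm, so the grip is held. I lift and carry it to just past the panel's start, behind the chips.

Call:
apply_moves --plan "0 -0.8 0 0 0 0 1;0 -1.0 0 0 0 0 1;0.3 0 -2 0 0.2 0 1;0.3 0 -2 0 0.2 0 1;0.2 0 -2 0 0 0 1;0 0 -1.5 0 0 0 1;0 0 0 0 0 0 1;0 0 0 0 0 0 1"

```text
clock: 4.6
eef_pos: [554.8, -115.6, 90.8]
tcp_rot: [-1.569, 0.004, -3.052]
contact_force: [-0.1, 0.4, -2.5]
opening: 0.296
```

```bash
python3 to.py 556 -114 80 -3.0516
python3 - <<'E'
from h import *
x,y,w,h=165,140,190,140
cv2.imwrite("pics/s2.png",cv2.resize(r.grab_frame("scene")[y:y+h,x:x+w],None,fx=4.2,fy=4.2,interpolation=cv2.INTER_CUBIC))
E
```

```text
t 4.6 pos [ 554.8 -115.6   90.8] rpy [-1.5694  0.0043 -3.0524] F [-0.1  0.4 -2.5] M [0.01 0.04 0.06] open 0.296
shift cm [-0.13  1.08 -0.15] turn deg [-0.08 -0.04 -0.25]
```

View pics/s2.png

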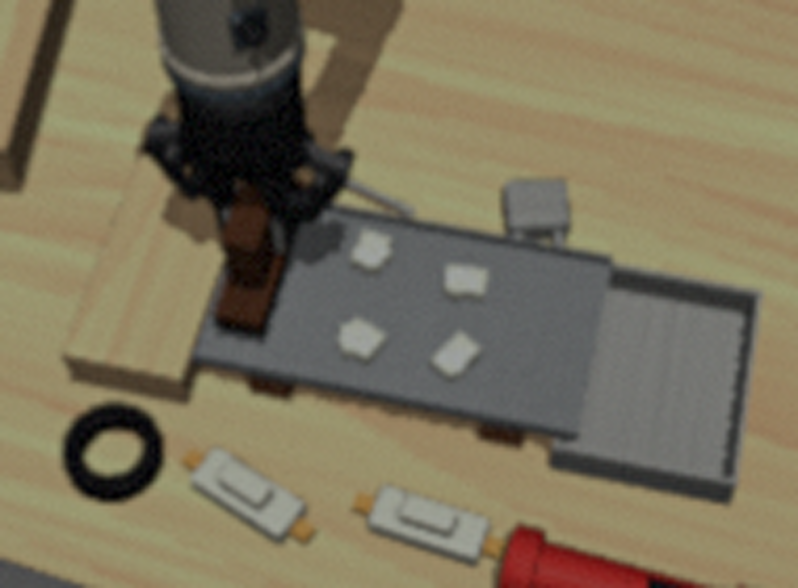

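The foot is over the panel's start, with its far-end bottom corners at about (219,328) and (264,334). The chips are well ahead of it. I'll cast the end corners to find the lateral offset.

Run:
```python
from h import *
yaw=.09;c=np.array([545.4,-16.3]);ca,sa=np.cos(yaw),np.sin(yaw);Rm=np.array([[ca,-sa],[sa,ca]])
for P,z in(([(219,328),(264,334)],63),([(222,296),(270,302)],81),([(195,362),(577,438),(611,260),(335,208)],48)):
    w=cast("scene",np.array(P)/4.2-.38+[165,140],z)[:,:2];print(np.round(w),np.round((w-c)@Rm,1))
```

```text
[[ 614. -124.]
 [ 609.  -94.]] [[  58.6 -113.3]
 [  56.3  -83.1]]
[[ 600. -125.]
 [ 595.  -94.]] [[  44.7 -113.5]
 [  42.1  -81.6]]
[[ 635. -134.]
 [ 611.  119.]
 [ 473.  106.]
 [ 490.  -88.]] [[  78.9 -125.3]
 [  77.3  129.3]
 [ -61.4  128.8]
 [ -61.4  -66.3]]
```

Single clicks are only good to about 4 mm here, so I'll lower gently and use the force and height reading. Landing on a rim would show up 8 mm early.

Call:
apply_moves --plan "-0.1 1.0 0 0 0 -0.2 1;0 0.3 0 0 0 0 1;0 0.3 0 0 0 0 1;0 0.2 0 0 0 0 1;0 0 0 0 0 0 1;0 0 0 0 0 0 1"

```text
clock: 5.25
eef_pos: [556.1, -117.8, 70.3]
tcp_rot: [-1.569, -0.0, -3.055]
contact_force: [-0.2, -0.0, -2.0]
opening: 0.298
```

```bash
python3 to.py 556 -114 68 -3.0516
```

```text
t 5.25 pos [ 556.1 -117.8   70.3] rpy [-1.5694e+00 -3.0000e-04 -3.0549e+00] F [-0.2 -0.  -2. ] M [-0.05 -0.01  0.06] open 0.298
shift cm [-0.03  0.23 -0.38] turn deg [-0.08 -0.19  0.02]
```

There is no contact at sole height 42.5, so the foot sits between the rims (48). I'll probe sideways gently to centre it.

Call:
apply_moves --plan "-0.3 0.1 0 0 -0.1 0 1;-0.2 0 0 0 0 0 1;0 0 0 0 0 0 1"

```text
clock: 5.55
eef_pos: [561.8, -117.5, 69.6]
tcp_rot: [-1.569, 0.0, -3.053]
contact_force: [0.4, -0.1, -1.6]
opening: 0.295
```

Call:
apply_moves --plan "-0.2 0 0 0 0 0 1;0 0 0 0 0 0 1"

```text
clock: 5.75
eef_pos: [564.2, -117.2, 69.8]
tcp_rot: [-1.569, 0.001, -3.053]
contact_force: [0.9, -0.8, -2.0]
opening: 0.301
```

Call:
apply_moves --plan "-0.2 0 0 0 0 0 1;0 0 0 0 0 0 1"

```text
clock: 5.95
eef_pos: [566.4, -117.0, 69.9]
tcp_rot: [-1.569, 0.001, -3.053]
contact_force: [0.1, 0.3, -2.1]
opening: 0.3
```

Call:
apply_moves --plan "-0.2 0 0 0 0 0 1;0 0 0 0 0 0 1"

```text
clock: 6.15
eef_pos: [566.8, -116.8, 69.6]
tcp_rot: [-1.57, -0.003, -3.053]
contact_force: [-0.1, 0.1, -1.6]
opening: 0.295
```

Call:
apply_moves --plan "-0.2 0 0 0 0 0 1;0 0 0 0 0 0 1"

```text
clock: 6.35
eef_pos: [566.9, -116.6, 69.2]
tcp_rot: [-1.57, -0.007, -3.053]
contact_force: [-0.5, -0.3, -2.1]
opening: 0.301
```

Call:
apply_moves --plan "-0.2 0 0 0 0 0 1;0 0 0 0 0 0 1"

```text
clock: 6.55
eef_pos: [567.0, -116.4, 68.8]
tcp_rot: [-1.571, -0.011, -3.053]
contact_force: [-0.5, -0.4, -1.1]
opening: 0.296
```

```bash
python3 to.py 560 -114 69 -3.0516; python3 -c "
from rig import r
s=r.sense();print(s['qpos'],s['joint_efforts'])"
```

```text
t 6.55 pos [ 567.  -116.4   68.8] rpy [-1.5707 -0.0106 -3.0525] F [-0.5 -0.4 -1.1] M [ 0.03 -0.02 -0.01] open 0.296
shift cm [ 0.68 -0.01 -0.3 ] turn deg [-0.   -0.05  0.61]
[-0.20321835  0.48751741  1.84790649 -0.00426294  0.81630923  1.28142939] [-9.34557429e-04 -6.18426776e+01 -2.56618792e+01 -5.38452691e-02
  2.23884420e-01  1.38628235e-02]
```

Progress stopped at x ≈ 567, which is consistent with the far rim (the zero row relaxes the force). I straighten up and probe the other side, reading the force at the end of each pushing row.

Call:
apply_moves --plan "0.7 0 0 0 0 0.6 1;0.5 0 0 0 0 0 1;0 0 0 0 0 0 1"

```text
clock: 6.85
eef_pos: [555.2, -117.5, 69.0]
tcp_rot: [-1.57, 0.003, -3.052]
contact_force: [-0.4, -0.2, -1.8]
opening: 0.3
```

Call:
apply_moves --plan "0.2 0 0 0 0 0 1;0.2 0 0 0 0 0 1"

```text
clock: 7.05
eef_pos: [551.5, -118.0, 69.3]
tcp_rot: [-1.57, 0.005, -3.053]
contact_force: [-0.6, -0.5, -1.9]
opening: 0.292
```

Call:
apply_moves --plan "0.2 0 0 0 0 0 1;0.2 0 0 0 0 0 1"

```text
clock: 7.25
eef_pos: [550.3, -118.3, 70.1]
tcp_rot: [-1.569, 0.011, -3.054]
contact_force: [7.3, 4.1, -5.1]
opening: 0.296
```

Call:
apply_moves --plan "0.2 0 0 0 0 0 1"

```text
clock: 7.35
eef_pos: [550.3, -118.4, 70.6]
tcp_rot: [-1.569, 0.015, -3.054]
contact_force: [6.4, 2.1, -4.9]
opening: 0.299
```

```bash
python3 to.py 558.5 -114 69 -3.0516
```

```text
t 7.35 pos [ 550.3 -118.4   70.6] rpy [-1.5689  0.0152 -3.0539] F [ 6.4  2.1 -4.9] M [ 0.44 -1.24 -0.05] open 0.299
shift cm [-0.85  0.18 -0.37] turn deg [-0.11 -0.13 -0.87]
```

The rims stop the tool at x = 550.3 and 566.8. That is 16.5 mm of travel against 16 expected, so the centre is 558.6. I centre, straighten and lower to contact.

Call:
apply_moves --plan "-0.8 0.1 0 -0.1 -0.1 -0.8 1;0 0.1 0 0 0 0 1;0 0.1 0 0 0 0 1;0 0.1 0 0 0 0 1"

```text
clock: 7.75
eef_pos: [559.0, -117.8, 67.8]
tcp_rot: [-1.571, -0.0, -3.052]
contact_force: [-8.9, 0.6, 27.8]
opening: 0.298
```

```bash
python3 to.py 558.5 -117.5 68 -3.0516
```

```text
t 7.75 pos [ 559.  -117.8   67.8] rpy [-1.5706e+00 -4.0000e-04 -3.0517e+00] F [-8.9  0.6 27.8] M [0.5  1.02 0.01] open 0.298
shift cm [ 0.05 -0.02 -0.04] turn deg [-0.01 -0.    0.02]
```

The sole is flat on the panel at TCP z 67.8. I start wiping slowly.

Call:
apply_moves --plan "0 0 -0.6 0 0 0 1;0 0.01 -1 0 0 0 1;0 0.01 -1 0 0 0 1;0 0.01 -1 0 0 0 1;0 0.01 -1 0 0 0 1"

```text
clock: 8.25
eef_pos: [554.9, -70.4, 67.9]
tcp_rot: [-1.569, 0.001, -3.053]
contact_force: [0.4, -2.1, 2.7]
opening: 0.3
```

```bash
python3 to.py 538.5 104 68 -3.0516
```

```text
t 8.25 pos [554.9 -70.4  67.9] rpy [-1.5693e+00  6.0000e-04 -3.0529e+00] F [ 0.4 -2.1  2.7] M [-0.36 -0.14 -0.04] open 0.3
shift cm [  0.09  -0.04 -17.52] turn deg [-0.08 -0.07 -0.03]
```

Straight and in light contact (2.7 N), so I continue.

Call:
apply_moves --plan "0.03 0.02 -1 -0.1 0 0 1;0 0.02 -1 0 0 0 1;0 0.02 -1 0 0 0 1;0 0.02 -1 0 0 0 1;0 0.02 -1 0 0 0 1;0 0.02 -1 0 0 0 1"

```text
clock: 8.85
eef_pos: [550.1, -5.8, 67.9]
tcp_rot: [-1.569, 0.003, -3.05]
contact_force: [0.4, -3.4, 6.3]
opening: 0.296
```

```bash
python3 to.py 538.5 104 68 -3.0516
python3 - <<'E'
from h import *
x,y,w,h=165,140,190,140
cv2.imwrite("pics/s3.png",cv2.resize(r.grab_frame("scene")[y:y+h,x:x+w],None,fx=4.2,fy=4.2,interpolation=cv2.INTER_CUBIC))
E
```

```text
t 8.85 pos [550.1  -5.8  67.9] rpy [-1.5689  0.0032 -3.0505] F [ 0.4 -3.4  6.3] M [-0.71  0.09  0.03] open 0.296
shift cm [  0.15  -0.04 -11.04] turn deg [-0.11  0.07 -0.19]
```

View pics/s3.png

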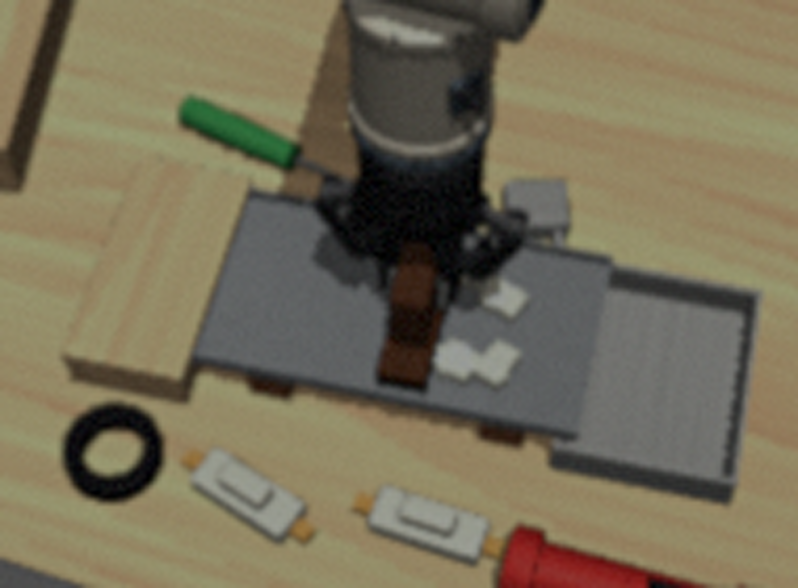

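The foot is pushing all the chips ahead of it, at (457,357), (495,360), (505,297) and one partly hidden at (485,290). I keep going, slower near the edge.

Call:
apply_moves --plan "0.05 0.02 -1 -0.1 0 -0.1 1;0.03 0.02 -1 0 0 0 1;0 0.02 -1 0 0 0 1;0 0.02 -0.8 0 0 0 1;0 0.02 -0.8 0 0 0 1;0 0.02 -0.8 0 0 0 1;0 0.02 -0.8 0 0 0 1"

```text
clock: 9.6
eef_pos: [543.6, 61.8, 67.8]
tcp_rot: [-1.569, 0.003, -3.049]
contact_force: [0.8, -4.5, 6.4]
opening: 0.295
```

```bash
python3 to.py 538 110 68 -3.0516
```

```text
t 9.6 pos [543.6  61.8  67.8] rpy [-1.569   0.0031 -3.0488] F [ 0.8 -4.5  6.4] M [-0.86 -0.04  0.05] open 0.295
shift cm [ 0.11 -0.03 -4.86] turn deg [-0.1   0.16 -0.18]
```

Call:
apply_moves --plan "0.04 0.01 -0.7 -0.1 0.1 -0.1 1;0.03 0.01 -0.7 0 0 0 1;0 0.01 -0.7 0 0 0 1;0 0.01 -0.7 0 0 0 1;0 0 -0.7 0 0 0 1;0 0 -0.6 0 0 0 1;0 0 -0.4 0 0 0 1;0 0 0 0 0 0 1;0 0 0 0 0 0 1;0 0 0 0 0 0 1"

```text
clock: 10.6
eef_pos: [537.4, 111.9, 67.8]
tcp_rot: [-1.57, 0.001, -3.049]
contact_force: [0.9, -1.6, 5.0]
opening: 0.294
```

```bash
python3 to.py 538 112 68 -3.0516
python3 - <<'E'
from h import *
o=[]
for n,(x,y,w,h) in{"top":(130,120,120,120),"scene":(245,150,120,120)}.items():
    o.append(cv2.resize(r.grab_frame(n)[y:y+h,x:x+w],None,fx=3.3,fy=3.3,interpolation=cv2.INTER_CUBIC))
cv2.imwrite("pics/s4.png",np.hstack(o))
E
```

```text
t 10.6 pos [537.4 111.9  67.8] rpy [-1.5702e+00  9.0000e-04 -3.0489e+00] F [ 0.9 -1.6  5. ] M [-0.42 -0.13  0.02] open 0.294
shift cm [-0.06 -0.02 -0.  ] turn deg [-0.04  0.15 -0.05]
```

View pics/s4.png

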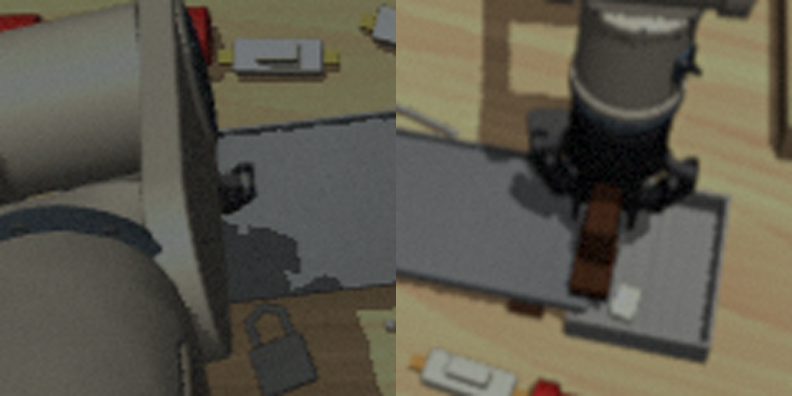

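The front edge is past the panel's end. One chip shows in the pan at (625,300) and the others may be hidden, so I lift, retreat and look.

Call:
apply_moves --plan "0 -1 0 0 0 0 1;0 -2 0 0 0 0 1;0 -1.5 3 0 0 0 1;0 0 4 0 0 0 1;0 0 4 0 0 0 1;0 0 4 0 0 0 1;0 0 4 0 0 0 1;0 0 4 0 0 0 1;0 0 3 0 0 0 1;0 0 0 0 0 0 1;0 0 0 0 0 0 1"

```text
clock: 11.8
eef_pos: [556.4, -154.3, 114.4]
tcp_rot: [-1.576, -0.009, -3.051]
contact_force: [-0.5, -0.2, -2.1]
opening: 0.296
```

```bash
python3 to.py 569 -191 100 -3.0445
python3 - <<'E'
from h import *
x,y,w,h=165,140,190,140
cv2.imwrite("pics/s5.png",cv2.resize(r.grab_frame("scene")[y:y+h,x:x+w],None,fx=4.2,fy=4.2,interpolation=cv2.INTER_CUBIC))
E
```

```text
t 11.8 pos [ 556.4 -154.3  114.4] rpy [-1.5765 -0.0086 -3.0508] F [-0.5 -0.2 -2.1] M [ 0.01 -0.04  0.  ] open 0.296
shift cm [-0.93  1.41  3.77] turn deg [ 0.33 -0.36  0.49]
```

View pics/s5.png

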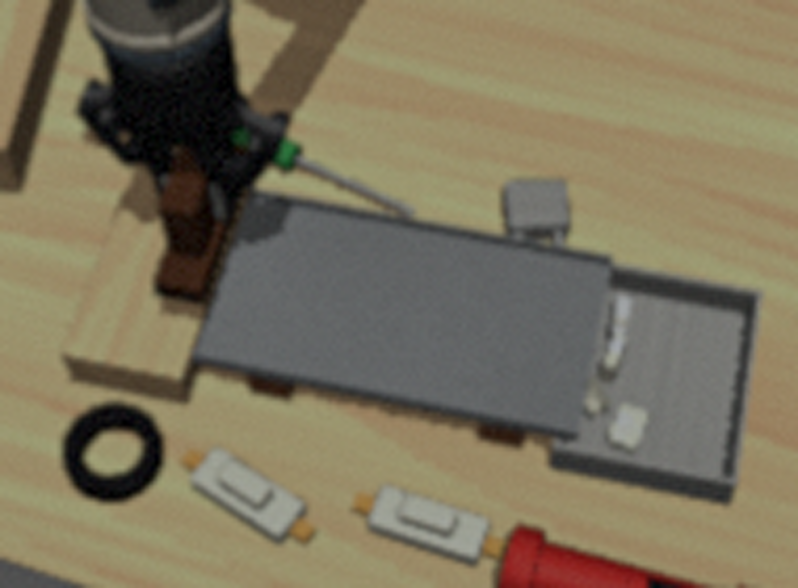

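The panel is clear. The chips lie in the pan at (628,425), (593,400), (620,312) and (608,352). Now the scraper goes back to its original spot on the block.

Call:
apply_moves --plan "-0.5 0 2 0.2 -0.2 0.3 1;-0.4 0.6 1.7 0.1 -0.2 0.2 1;0 0.8 0 0 0 0 1;0 0 0 0 0 0 1;0 0 0 0 0 0 1"

```text
clock: 12.35
eef_pos: [569.5, -189.3, 98.6]
tcp_rot: [-1.572, -0.001, -3.039]
contact_force: [-0.6, 0.1, -1.6]
opening: 0.298
```

```bash
python3 to.py 569 -191 70 -3.0445
```

```text
t 12.35 pos [ 569.5 -189.3   98.6] rpy [-1.572e+00 -5.000e-04 -3.039e+00] F [-0.6  0.1 -1.6] M [ 0.02  0.02 -0.  ] open 0.298
shift cm [0.07 2.86 0.16] turn deg [0.07 0.32 0.03]
```

Call:
apply_moves --plan "0 1.2 0.1 0.1 0.2 0 1;0 1.0 0 0 0 0 1;0 0.4 0 0 0 0 1;0 0 0 0 0 0 1;0 0 0 0 0 0 1"

```text
clock: 12.85
eef_pos: [568.8, -188.9, 69.4]
tcp_rot: [-1.571, -0.002, -3.042]
contact_force: [0.3, 0.6, -1.3]
opening: 0.3
```

```bash
python3 to.py 569 -191 68 -3.0445
```

```text
t 12.85 pos [ 568.8 -188.9   69.4] rpy [-1.5712e+00 -2.4000e-03 -3.0416e+00] F [ 0.3  0.6 -1.3] M [ 0.08 -0.01 -0.  ] open 0.3
shift cm [-0.    0.14  0.21] turn deg [0.02 0.17 0.14]
```

Call:
apply_moves --plan "0 0.1 0.2 0 0.1 0.1 1;0 0.06 0 0 0 0 1;0 0.04 0 0 0 0 1;0 0 0 0 0 0 1"

```text
clock: 13.25
eef_pos: [569.6, -191.3, 68.1]
tcp_rot: [-1.571, 0.001, -3.043]
contact_force: [0.3, 0.1, -1.4]
opening: 0.298
```

```bash
python3 to.py 569 -191 68 -3.0445
```

```text
t 13.25 pos [ 569.6 -191.3   68.1] rpy [-1.5706e+00  9.0000e-04 -3.0434e+00] F [ 0.3  0.1 -1.4] M [-0.01 -0.04  0.  ] open 0.298
shift cm [ 0.06  0.01 -0.03] turn deg [-0.01  0.06 -0.05]
```

Touch down, then open slowly.

Call:
apply_moves --plan "0 0.05 0 0 0 0 1;0 0.03 0 0 0 0 1;0 0 0 0 0 0 0.6;0 0 0 0 0 0 0.4;0 0 0 0 0 0 0.2;0 0 0 0 0 0 0;0 0 0 0 0 0 0;0 0 0 0 0 0 0;0 0 0 0 0 0 0"

```text
clock: 14.15
eef_pos: [570.5, -191.6, 68.4]
tcp_rot: [-1.57, 0.003, -3.044]
contact_force: [-0.1, -0.7, -0.4]
opening: 1.0
```

```bash
python3 to.py 569 -191 68 -3.0445
```

```text
t 14.15 pos [ 570.5 -191.6   68.4] rpy [-1.5697e+00  2.9000e-03 -3.0435e+00] F [-0.1 -0.7 -0.4] M [-0.04  0.01 -0.04] open 1.0
shift cm [ 0.15  0.04 -0.07] turn deg [-0.06  0.06 -0.17]
```

Call:
apply_moves --plan "0 -1 0 0 0 0 0;0 -1.5 0 0 0 0 0;0 -1.5 0 0 0 0 0;0 -1.5 0 0 0 0 0;0 -2 0 0 0 0 0;0 -3 0 0 0 0 0;0 -3 0 0 0 0 0;2 -1 3 0 0 0 0;3 0 4 0 0 0 0;3 0 4 0 0 0 0;3 0 4 0 0 0 0;3 0 4 0 0 0 0;3 0 4 0 0 0 0;0 0 0 0 0 0 0;0 0 0 0 0 0 0"

```text
clock: 15.65
eef_pos: [423.4, -443.0, 240.5]
tcp_rot: [-1.557, 0.018, -3.04]
contact_force: [0.0, 0.6, -0.3]
opening: 1.001
```

```bash
python3 to.py 569 -191 68 -3.0445
python3 - <<'E'
from h import *
o=[]
for n,(x,y,w,h) in{"top":(140,125,190,110),"scene":(165,150,190,140)}.items():
    o.append(cv2.resize(r.grab_frame(n)[y:y+h,x:x+w],None,fx=2.4 if 0 else 2.35,fy=2.35,interpolation=cv2.INTER_CUBIC))
cv2.imwrite("pics/end.png",np.vstack(o))
E
```

```text
t 15.65 pos [ 423.4 -443.   240.5] rpy [-1.557   0.018  -3.0403] F [ 0.   0.6 -0.3] M [-0.04  0.02  0.04] open 1.001
shift cm [-16.72  17.23 -23.84] turn deg [-0.79  0.23 -1.03]
```

View pics/end.png

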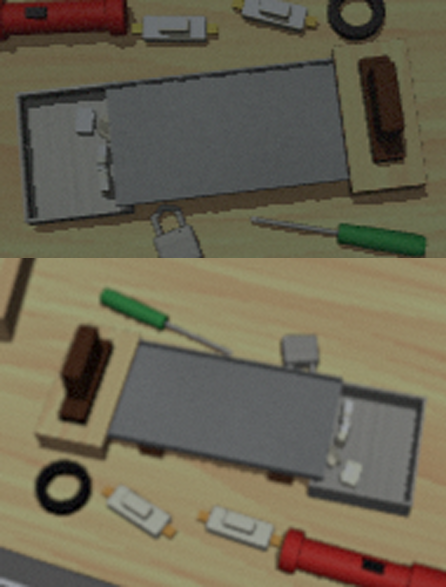

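The final views show:
- **Scraper:** upright on the block, at (382,110) in the top view.
- **Panel:** empty.
- **Chips in the pan:** (86,120), a sliver at (104,130), (102,155) and (107,182).
- **Bystanders:** where they were.

I hand the job in.

```bash
python3 -c "
from rig import r
print(r.sign_off(), r.sense()['clock'])"
```

```text
the job is handed in; nothing more can be done
the job is handed in; nothing more can be done
```

The four chips are off the panel and in the pan, and the scraper stands upright where it started on the smallest block, with the gripper open and clear. I gripped it at 60 N, centred it by touching both rims lightly, wiped the panel in one pass with the sole in light contact, and set it back. The clock was at about 15.7 s of the 53 s when I handed it in.

- **Last checks:** both views show the panel empty, the scraper standing on the block, and the visible bystanders where they were. The highest force I read was about 28 N, as the sole first touched the panel.
- **Less certain:** three chips lie close under the panel's overhang. One of them shows only as a sliver, so I counted four from partial outlines.
- **Disagreements:** single clicks in the scene view were up to about 8 mm off the top view across the panel. I used the rim contact instead: 16.5 mm of travel against the 16 mm expected.

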